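Step the click-stop gas selector on by four clicks

TASK

With a fingertip in the yellow finger well of the black dial, push the gas selector's dial round clockwise (seen from above) by exactly four clicks, never going past the fourth, and leave it resting in that click with your hand clear. Do not grip the dial or push on its grey knurled rim, and leave the vials, the tin and the weight that stand round the selector where they are.

Things in the scene. Friction and masses are not known exactly. Their poses are not given: they have to be found in the camera images.
- selector: the gas selector: a white box 162 x 162 mm, 50 mm high, fixed to the table, three brass fittings 16 mm long on its rear (+x) face. Origin: centre of its underside. The dial lies on its top, 132 mm across, turning about the box's vertical centre line. Eleven dots on the box round the dial, 24 degrees apart, mark the clicks (first and last larger and red)
- dial (a joint): dial angle in rad, growing clockwise seen from above. One click is 0.419 (24 degrees); it rests at whole multiples and starts in one of the first four (0 to 1.257). Stops at 0 and ten clicks. Sprung: pushed at the finger well it resists with some 5 N, rising to 10 N half way to the next click; there it gives way and jumps ahead by itself into that click and stays
- finger_well (a point): centre of the floor of the finger well: a round blind hole 46 mm across and 16 mm deep in the dial's top, yellow floor, black wall, its centre 36 mm from the dial's axis; it goes round with the dial. Floor 60 mm above the table. Shut fingertips fit in with play all round
- dial_axis (a point): on the dial's axis at the height of its top face (76 mm above the table); does not move
- dial_mark (a point): white pointer mark on the dial's grey rim, 66 mm from the axis, in line with the axis and the finger well; it points at the dot of the present click
- dial_rim: the dial's grey knurled rim band, 132 mm across, 17 mm high, its top 6 mm below the dial's top face; turns with the dial; not to be pushed. Origin: on the dial's axis, 52 mm above the table
- vial_white: sample vial with white cap, 25 mm across, 62 mm high, loose, standing behind the selector; origin at the centre of its underside; leave alone
- vial_black: sample vial with black cap, 25 mm across, 62 mm high, loose, standing behind the selector; origin at the centre of its underside; leave alone
- tin: round light-grey tin, 66 mm across, 24 mm high, loose, to the left of the selector; origin at the centre of its underside; leave alone
- weight: brass check weight, 22 mm across, 40 mm high, loose, to the right of the selector; origin at the centre of its underside; leave alone

How it is judged:
By the outcome, as a careful person would: the job done as asked, in the order asked, and still so for the second after the job is handed in, with the robot touching nothing.
It also fails if it takes over 48 s, if anything falls off the work surface, if the arm or the gripper's body presses on something with over 40 N, if the wrist force passes 120 N, or if a joint passes its speed limit or range.

ROBOT

A 6-joint arm with a two-finger parallel gripper is mounted at the origin on a cart in front of the work surface, level with it; the furniture and walls round the work are solid. World frame = base frame: x ahead of the robot, y to its left, z up, the work surface at z = 0. Lengths are in m, angles in degrees, forces in N, time in s.
With the tool pointing down it reaches from about 0.3 to 0.75 m from the base axis. Payload 8.5 kg.
Tool frame: the origin (TCP) lies midway between the tips of the shut fingers; the grasp point (between the pads) lies 19 mm behind it (env.tcp_to_grasp is the z of the grasp point in the tool frame, in m); z points along the fingers, y is the line along which they close (so a half turn about z gives the same grasp; the last joint's range is limited). The gripper opens to 85 mm and grips with 20 to 120 N. Pads are 22 mm wide; open, the fingers measure 114 mm over their backs; the gripper's body (76 mm by 85 mm) begins 54 mm behind the grasp point. The pads swing forward as they close: fully open they stand 13 mm farther back than shut.
Start: joints at [-75.418, 21.807, 74.336, -0, 83.858, -12.336], TCP at [0.249, -0.49, 0.231] pointing down, gripper open.
Joint ranges: [-178.18, 178.18], [-50.72, 133.34], [12.68, 142.11], [-81.47, 261.47], [9.98, 163.14], [-165.26, 165.26]. Speed limits (degrees/s): [136.94, 136.94, 180, 180, 180, 180].

INTERFACE

Orientations are given as a 3x3 rotation matrix whose columns are the frame's x, y, z axes.
In Python, from rig import env, imaging, job, models gives the robot as it stands. The module is installed in compiled form; this text tells all that it offers.
- The arm moves only by the tool jog_arm, never from a script. Its argument "plan" is text: rows parted by semicolons, each of 7 numbers parted by spaces: the turn, a rotation vector about the tool's x, y, z in degrees, then the shift along the tool's x, y, z in cm, then the closure in counts, from 0 (fully open) to 255 (shut). In form: rx ry rz x y z claw; .... A call has 1 to 10 rows; each row shifts and turns the commanded pose from where the row before left it, along the tool's axes as they then stand; what a row does not reach is not made up. A row lasts 1/12 s, in which the tool goes at most 41.7 mm and 7.16 degrees, less where a joint would pass 70% of its speed; a pose out of reach is approached as far as the arm can. A call with a gripper value outside its range is refused whole. The fingers move at their own pace and stop on an object; "grip_force" is the grip in N (left out, the last holds). Time passes only in rows, so rows that do not move let the fingers close. It gives the time, the measured TCP pose, the force, the opening and the grip force at its end, in the units of the state.
- env.observe(): the state, without advancing time (a new reading comes with each control period).
- imaging.get_image(name): name is "side" or "top" or "wrist"; returns a dict with "pixels" (400x640x3 uint8, red, green, blue), "depth" (400x640 float32, m along the optical axis (not along the pixel's ray), 0 where there is no reading), "fov_y" (degrees; the focal length in pixels is half the picture's height over the tangent of half this angle, whatever the lens; pixels are square), "cx", "cy" (the principal point, pixels), "world_from_camera" (4x4, takes a point from camera to world coordinates). Camera axes: x right, y down, z forward; pixel columns grow to the right and rows downward; lengths in m; the calibration is good to about 2 mm. A picture is of the moment at which its call begins.
- job.close_job(): hands the job in; it is judged then, once.
Trained networks look in the newest picture that a camera, given by its name, has taken for a name from the list of things; names that differ only in an ending like _2 or _b are one class to them, and where a whole thing is asked for, a point or a joint stands for the part that bears it (a point fixed in the world has none). Each returns a list of dicts, best first, with "confidence" (0 to 1); they miss things now and then, are a little off and sometimes report something else, mostly with a low value. They report only what shows in the picture. A call takes as long as a camera call.
- models.outline_of(camera, query): "region" (400x640 bool, what is visible of it) and "bbox" ([centre column, centre row, width, height] in pixels, round what is visible of it).
- models.tip_of(camera, query): "at" ([column, row] in pixels: a listed point, or the origin of a listed thing).
The state is a dict: "time_s": time; "q": joint angles; "qvel": joint speeds; "joint_efforts": joint torques, N m; "position": TCP position; "tool_rot": TCP orientation; "ft_force": force on the tool from outside, world axes, zero at the start; "wrist_torque": the same for the moment, N m; "grip_width": finger opening in m; "gripper_force": force on a finger pad.
Only numpy, scipy, OpenCV 4.12 (cv2) and the standard library are available. Lean on these libraries where they do the work, as an engineer would, in place of code of your own. Each camera call takes 0.05 s, during which the arm holds its last target. There are 200 camera calls.

## Working session

There is one attempt and no reset: what is moved stays moved. The work goes in short steps, Python scripts to look and compute and a tool call to move; the robot and the scene stay as the last step left them, time stands still between calls to the robot, and variables do not carry over. Pictures are saved under pics/ and viewed, at most 10 in all, crops included, and the job is handed in when it is done.

Besides the shell and the picture viewer there is one more tool, called as name(argument=value, ...) on one line, values as JSON. jog_arm: Moves the arm, as the interface text tells. Its arguments: {"type":"object","properties":{"plan":{"type":"string"},"grip_force":{"type":"number"}},"required":["plan"]}

```bash
mkdir -p pics; cat > h.py <<'E'
from rig import env, imaging, job, models
import numpy as np, cv2
def ray(im,px):
    f=200/np.tan(np.radians(im["fov_y"]/2)); T=np.array(im["world_from_camera"])
    d=T[:3,:3]@np.array([(px[0]-im["cx"])/f,(px[1]-im["cy"])/f,1]); return T[:3,3],d
def atz(im,px,z):
    o,d=ray(im,px); return o+d*(z-o[2])/d[2]
def deep(im,px):
    o,d=ray(im,px); return o+d*im["depth"][int(round(px[1])),int(round(px[0]))]
E
python3 - <<'E'
from h import *
s=env.observe();print(s['time_s'],s['position'],s['tool_rot'],s['ft_force'],s['grip_width'],env.tcp_to_grasp)
for c in ("top","side"):
    im=imaging.get_image(c); cv2.imwrite(f"pics/{c}0.png",im["pixels"][...,::-1])
    for q,z in (("finger_well",.06),("dial_axis",.076),("dial_mark",.07),("selector",0),("vial_white",0),("vial_black",0),("tin",0),("weight",0)):
        for r in models.tip_of(c,q)[:2]: print(c,q,round(r["confidence"],2),np.round(r["at"],1),atz(im,r["at"],z).round(4),deep(im,r["at"]).round(4))
E
```

```text
0.0 [ 0.24891391 -0.49012657  0.23069415] [[ 8.91674491e-01  4.52676999e-01 -3.69255805e-04]
 [ 4.52677035e-01 -8.91673391e-01  1.43749431e-03]
 [ 3.21465034e-04 -1.44893063e-03 -9.99998899e-01]] [ 0.1870606  -0.54324848  1.14344368] 0.08537314487751832 -0.0187
top finger_well 0.78 [360.6 204.4] [ 0.5673 -0.17    0.06  ] [ 0.5672 -0.17    0.0602]
top finger_well 0.35 [348.2 149.6] [ 0.6837 -0.1478  0.06  ] [ 0.6896 -0.1496  0.0325]
top dial_axis 0.68 [345.3 210.1] [ 0.5551 -0.1371  0.076 ] [ 0.5549 -0.137   0.0783]
top dial_mark 0.73 [376.8 200.5] [ 0.5737 -0.2025  0.07  ] [ 0.5738 -0.2027  0.0687]
top dial_mark 0.68 [395.1 190.2] [ 0.594  -0.2408  0.07  ] [ 0.5982 -0.2471  0.0327]
top selector 0.7 [343.9 208.1] [ 0.5647 -0.138   0.    ] [ 0.5592 -0.1344  0.0758]
top vial_white 0.54 [347.3 148.6] [ 0.6989 -0.1496  0.    ] [ 0.6866 -0.1462  0.0571]
top vial_black 0.42 [306.1 164.6] [ 0.6649 -0.056   0.    ] [ 0.6541 -0.0584  0.0599]
top tin 0.68 [289.4 232.8] [ 0.5127 -0.0159  0.    ] [ 0.5123 -0.0179  0.0251]
top weight 0.68 [396.3 189.8] [ 0.6027 -0.2554  0.    ] [ 0.5983 -0.2487  0.0388]
side finger_well 0.71 [342.  249.2] [ 0.5634 -0.1755  0.06  ] [ 0.5637 -0.1751  0.0595]
side dial_axis 0.86 [329.5 228.8] [ 0.5582 -0.1381  0.076 ] [ 0.5577 -0.1392  0.077 ]
side dial_mark 0.71 [358.1 250.2] [ 0.5806 -0.1975  0.07  ] [ 0.5801 -0.1982  0.0707]
side selector 0.84 [331.5 261.1] [ 0.5643 -0.1377  0.    ] [ 0.533  -0.1996  0.0662]
side vial_white 0.75 [397.5 239.8] [ 0.7008 -0.1353  0.    ] [ 0.6858 -0.1553  0.0212]
side vial_black 0.54 [360.  219.5] [ 0.6653 -0.0545  0.    ] [ 0.6162 -0.1365  0.076 ]
side tin 0.45 [394.9 242.6] [ 0.6923 -0.1401  0.    ] [ 0.6588 -0.1851  0.0483]
side weight 0.84 [382.3 297.3] [ 0.6036 -0.2463  0.    ] [ 0.592  -0.2623  0.0214]
```

View pics/top0.png

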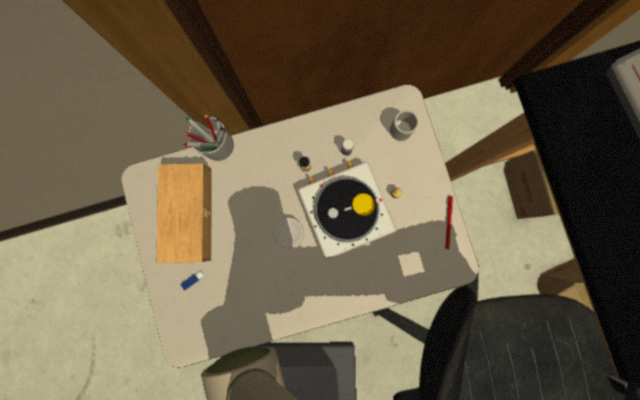

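View pics/side0.png

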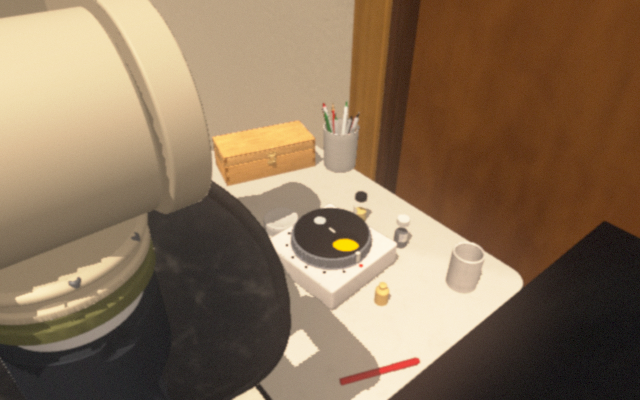

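The top view shows the dial's yellow well at (361,204), the axis at (345,210) and the white weight, vials and tin clear of it. There is also a small silver disc on the dial at (333,213). The side view agrees, with the well at (345,245). I'll close the fingers, move in and look from near.

jog_arm(plan="0 0 0 2 -0.6 0 255;0 0 0 3.8 -1.2 0 255;0 0 0 3.8 -1.2 0 255;0 0 0 3.8 -1.2 0 255;0 0 0 3.8 -1.2 0 255;0 0 0 3.8 -1.2 0 255;0 0 0 3.8 -1.2 0 255;0 0 0 3.8 -1.2 0 255;0 0 0 2 -0.6 0 255;0 0 0 0 0 0 255", grip_force=40)

```text
time_s: 1.73
position: [0.4807, -0.2632, 0.2313]
tool_rot: [[0.89, 0.457, 0.001], [0.457, -0.89, 0.001], [0.001, -0.0, -1.0]]
ft_force: [0.7, -0.6, 0.7]
grip_width: 0.0002
gripper_force: 0.0
```

```bash
cat > look.py <<'E'
from h import *
import sys
s=env.observe();print(s['time_s'],s['position'],s['ft_force'],s['grip_width'])
for c in sys.argv[2:]:
    im=imaging.get_image(c); cv2.imwrite(f"pics/{c}{sys.argv[1]}.png",im["pixels"][...,::-1])
    for q,z in (("finger_well",.06),("dial_axis",.076),("dial_mark",.07)):
        for r in models.tip_of(c,q)[:1]: print(c,q,round(r["confidence"],2),np.round(r["at"],1),atz(im,r["at"],z).round(4),deep(im,r["at"]).round(4))
E
python3 look.py 1 wrist top
```

```text
1.7333 [ 0.48069806 -0.26324644  0.23131599] [ 0.74531199 -0.56825182  0.73300146] 0.0001627035831968121
wrist finger_well 0.75 [281.3  42.1] [ 0.5673 -0.1713  0.06  ] [ 0.5674 -0.1709  0.0577]
wrist dial_axis 0.57 [237.2  30.5] [ 0.5582 -0.139   0.076 ] [ 0.5582 -0.139   0.076 ]
wrist dial_mark 0.69 [320.2  51.1] [ 0.5755 -0.2047  0.07  ] [ 0.5756 -0.2046  0.0694]
top finger_well 0.78 [362.5 206.3] [ 0.5632 -0.1738  0.06  ] [ 0.5632 -0.1738  0.0594]
top dial_axis 0.82 [344.6 210.1] [ 0.5551 -0.1357  0.076 ] [ 0.5552 -0.1358  0.0743]
top dial_mark 0.94 [377.7 201.3] [ 0.572  -0.2043  0.07  ] [ 0.572  -0.2043  0.07  ]
```

View pics/wrist1.png

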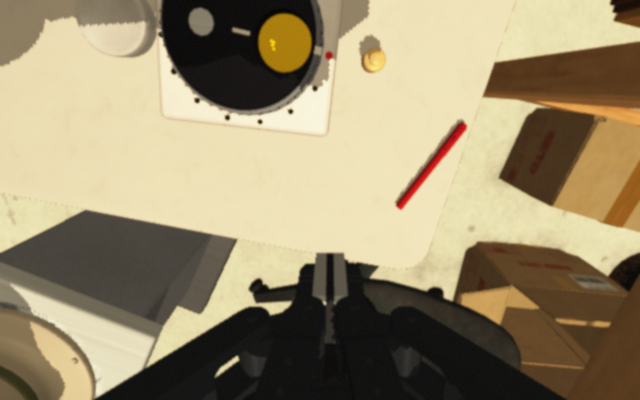

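The mark points at the red first dot (329,55), so the dial is at click 0. The well (285,43) lies at about -75° from the axis (0.557, -0.138). I'll go above the well.

jog_arm(plan="0 0 0 2 -0.7 1 255;0 0 0 3 -1 2 255;0 0 0 3 -1.1 2 255;0 0 0 2.2 -0.9 2 255;0 0 0 1.5 -0.45 2 255;0 0 0 0 0 2 255;0 0 0 0 0 1 255;0 0 0 0 0 0 255")

```text
time_s: 2.8
position: [0.5628, -0.1763, 0.1092]
tool_rot: [[0.892, 0.452, -0.004], [0.452, -0.892, 0.002], [-0.003, -0.004, -1.0]]
ft_force: [-0.0, 0.2, 0.2]
grip_width: 0.0003
gripper_force: 0.0
```

```bash
python3 look.py 2 wrist side
```

```text
2.8 [ 0.56279395 -0.1763062   0.10922951] [-0.004241    0.16692999  0.17564261] 0.00027316125799711907
wrist finger_well 0.82 [329. 220.] [ 0.5666 -0.1726  0.06  ] [ 0.5668 -0.1725  0.0606]
wrist dial_axis 0.7 [381.1 236.3] [ 0.5772 -0.2012  0.076 ] [ 0.5752 -0.2032  0.0705]
wrist dial_mark 0.83 [380.1 234.6] [ 0.5758 -0.2023  0.07  ] [ 0.5758 -0.2023  0.07  ]
side finger_well 0.76 [341.8 248.3] [ 0.5641 -0.1735  0.06  ] [ 0.564  -0.1736  0.0602]
side dial_axis 0.72 [331.4 261.6] [ 0.5278 -0.2096  0.076 ] [ 0.5323 -0.2006  0.0664]
side dial_mark 0.77 [358.3 251.1] [ 0.5799 -0.1995  0.07  ] [ 0.5801 -0.199   0.0695]
```

View pics/wrist2.png

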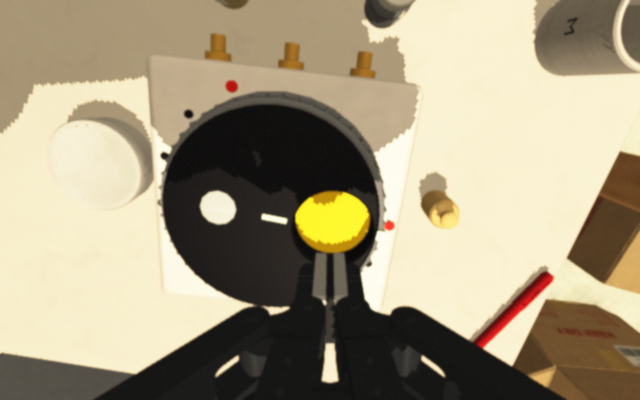

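The view shows the well at (333,222), fingertips just short of it, the mark at the red dot (389,225) and the second red dot at (232,86). I'll shift and descend to 65 mm.

jog_arm(plan="0 0 0 0.47 -0.16 0.5 255;0 0 0 0 0 1 255;0 0 0 0 0 0 255;0 0 0 0 0 1 255;0 0 0 0 0 0.9 255;0 0 0 0 0 0.5 255;0 0 0 0 0 0.4 255;0 0 0 0 0 0 255;0 0 0 0 0 0 255")

```text
time_s: 3.95
position: [0.5674, -0.1728, 0.0682]
tool_rot: [[0.892, 0.453, -0.0], [0.453, -0.892, 0.0], [-0.0, -0.0, -1.0]]
ft_force: [-0.2, -0.2, -0.0]
grip_width: -0.0002
gripper_force: 0.0
```

```bash
python3 - <<'E'
from h import *
s=env.observe();R=np.array(s['tool_rot']);p=np.array(s['position']);print(p,s['ft_force'])
a=np.array([.5565,-.138])
q=p.copy()
# arc about axis at 36 mm, 8 deg steps clockwise
for d in range(8,105,8):
    t=np.radians(-75-d); n=np.array([*(a+.036*np.array([np.cos(t),np.sin(t)])),.065])
    print(d,n.round(4),(R.T@(n-q)*100).round(2)); q=n
E
```

```text
[ 0.56738806 -0.17278274  0.06819739] [-0.15499625 -0.23731873 -0.04652766]
8 [ 0.5609 -0.1737  0.065 ] [-0.62 -0.21  0.32]
16 [ 0.5559 -0.174   0.065 ] [-0.46 -0.2   0.  ]
24 [ 0.5509 -0.1736  0.065 ] [-0.43 -0.27  0.  ]
32 [ 0.546  -0.1724  0.065 ] [-0.39 -0.32  0.  ]
40 [ 0.5413 -0.1706  0.065 ] [-0.34 -0.37  0.  ]
48 [ 0.5369 -0.1682  0.065 ] [-0.28 -0.42  0.  ]
56 [ 0.5329 -0.1652  0.065 ] [-0.22 -0.45  0.  ]
64 [ 0.5293 -0.1616  0.065 ] [-0.16 -0.48  0.  ]
72 [ 0.5263 -0.1576  0.065 ] [-0.09 -0.49  0.  ]
80 [ 0.5239 -0.1532  0.065 ] [-0.02 -0.5   0.  ]
88 [ 0.5221 -0.1485  0.065 ] [ 0.05 -0.5   0.  ]
96 [ 0.5209 -0.1436  0.065 ] [ 0.12 -0.49  0.  ]
104 [ 0.5205 -0.1386  0.065 ] [ 0.19 -0.47  0.  ]
```

jog_arm(plan="0 0 0 0 0 0.3 255;0 0 0 -0.31 -0.1 0 255;0 0 0 -0.31 -0.11 0 255;0 0 0 -0.23 -0.1 0 255;0 0 0 -0.23 -0.1 0 255;0 0 0 -0.22 -0.13 0 255;0 0 0 -0.21 -0.14 0 255;0 0 0 0 0 0 255;0 0 0 0 0 0 255;0 0 0 0 0 0 255")

```text
time_s: 4.78
position: [0.5533, -0.1729, 0.066]
tool_rot: [[0.892, 0.452, 0.007], [0.452, -0.892, 0.0], [0.006, 0.003, -1.0]]
ft_force: [12.2, 5.0, -2.7]
grip_width: -0.0
gripper_force: 7.1
```

```bash
python3 look.py 3 side top wrist
```

```text
4.7833 [ 0.55334737 -0.17288976  0.06601292] [12.18864986  5.04771107 -2.66844952] -8.253266029676744e-06
side finger_well 0.56 [340.9 249. ] [ 0.562  -0.1744  0.06  ] [ 0.5618 -0.1748  0.0604]
side dial_axis 0.7 [331.8 229.8] [ 0.5606 -0.1419  0.076 ] [ 0.5445 -0.1739  0.106 ]
side dial_mark 0.59 [353.1 252.9] [ 0.5704 -0.1999  0.07  ] [ 0.5699 -0.2007  0.0708]
top finger_well 0.46 [304.6 164.1] [ 0.6553 -0.0552  0.06  ] [ 0.6551 -0.0552  0.0608]
top dial_axis 0.55 [347.6 208.4] [ 0.5584 -0.1419  0.076 ] [ 0.5388 -0.1263  0.3509]
top dial_mark 0.35 [348.3 149.5] [ 0.6818 -0.1474  0.07  ] [ 0.6894 -0.1497  0.0344]
wrist finger_well 0.62 [344.4 247.8] [ 0.5635 -0.1748  0.06  ] [ 0.5634 -0.1749  0.0597]
wrist dial_axis 0.77 [269.7 240. ] [ 0.559  -0.1394  0.076 ] [ 0.5595 -0.1394  0.077 ]
wrist dial_mark 0.7 [404.1 275.7] [ 0.5676 -0.2043  0.07  ] [ 0.568  -0.2038  0.071 ]
```

jog_arm(plan="0 0 0 -0.2 -0.16 0 255;0 0 0 -0.19 -0.16 0 255;0 0 0 0 0 0 255;0 0 0 0 0 0 255;0 0 0 0 0 0 255")

```text
time_s: 5.8
position: [0.5457, -0.1726, 0.0654]
tool_rot: [[0.892, 0.453, -0.0], [0.453, -0.892, -0.0], [-0.0, 0.0, -1.0]]
ft_force: [-0.3, 0.2, -0.0]
grip_width: -0.0003
gripper_force: 0.1
```

```bash
python3 look.py 4 wrist
```

```text
5.8 [ 0.545656   -0.17256558  0.06544458] [-0.30740156  0.2464472  -0.03772693] -0.00025374721268907845
wrist finger_well 0.87 [340.3 250.1] [ 0.554  -0.1731  0.06  ] [ 0.5541 -0.173   0.0602]
wrist dial_axis 0.74 [278.5 226.9] [ 0.5591 -0.1399  0.076 ] [ 0.5589 -0.14    0.0754]
wrist dial_mark 0.95 [391.3 296.1] [ 0.5476 -0.204   0.07  ] [ 0.5475 -0.2041  0.0698]
```

View pics/wrist4.png

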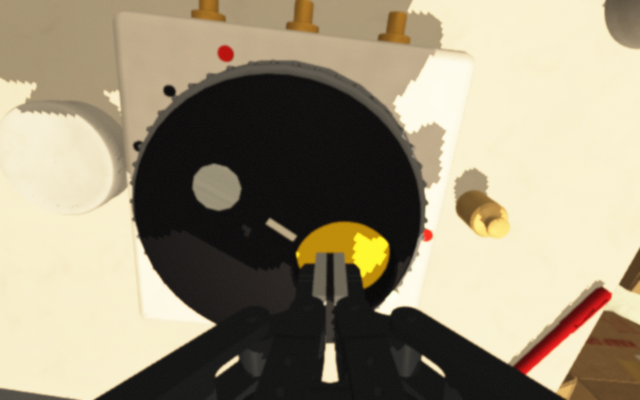

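The mark has moved one click from the red dot (428,235), and the force is back to zero. Next is click 2.

jog_arm(plan="0 0 0 -0.17 -0.18 0 255;0 0 0 -0.17 -0.19 0 255;0 0 0 -0.14 -0.21 0 255;0 0 0 -0.14 -0.21 0 255;0 0 0 -0.11 -0.22 0 255;0 0 0 -0.11 -0.23 0 255;0 0 0 0 0 0 255;0 0 0 0 0 0 255;0 0 0 0 0 0 255")

```text
time_s: 6.75
position: [0.5327, -0.1652, 0.0653]
tool_rot: [[0.892, 0.453, -0.0], [0.453, -0.892, 0.0], [-0.0, -0.0, -1.0]]
ft_force: [1.1, -0.3, 0.6]
grip_width: 0.0001
gripper_force: 0.5
```

```bash
python3 look.py 5 wrist
```

```text
6.75 [ 0.53266473 -0.16515671  0.06533638] [ 1.11743255 -0.26095994  0.62610223] 9.637545047470383e-05
wrist finger_well 0.81 [342.6 256.8] [ 0.5383 -0.1684  0.06  ] [ 0.5447 -0.1645  0.0736]
wrist dial_axis 0.75 [305.9 209.8] [ 0.5586 -0.1396  0.076 ] [ 0.5586 -0.1396  0.0761]
wrist dial_mark 0.85 [374.7 312.5] [ 0.5227 -0.1941  0.07  ] [ 0.5456 -0.1757  0.1071]
```

jog_arm(plan="0 0 0 -0.08 -0.24 0 255;0 0 0 -0.08 -0.24 0 255;0 0 0 -0.05 -0.24 0 255;0 0 0 -0.04 -0.25 0 255;0 0 0 -0.01 -0.25 0 255;0 0 0 -0.01 -0.25 0 255;0 0 0 0 0 0 255;0 0 0 0 0 0 255;0 0 0 0 0 0 255")

```text
time_s: 7.7
position: [0.5234, -0.1531, 0.0652]
tool_rot: [[0.892, 0.453, -0.001], [0.453, -0.892, 0.0], [-0.0, -0.001, -1.0]]
ft_force: [0.4, -0.7, 0.3]
grip_width: 0.0001
gripper_force: 0.3
```

```bash
python3 look.py 6 wrist side
```

```text
7.7 [ 0.52343901 -0.15313714  0.06519911] [ 0.41568992 -0.66209405  0.2882222 ] 5.144802117490141e-05
wrist finger_well 0.57 [344.9 259.1] [ 0.5286 -0.1579  0.06  ] [ 0.5288 -0.1578  0.0605]
wrist dial_axis 0.76 [340.8 203. ] [ 0.5588 -0.1393  0.076 ] [ 0.5588 -0.1393  0.076 ]
side finger_well 0.76 [314.5 249.1] [ 0.5227 -0.1576  0.06  ] [ 0.5229 -0.1572  0.0596]
side dial_axis 0.93 [333.9 231.8] [ 0.5616 -0.1479  0.076 ] [ 0.5613 -0.1486  0.0766]
side dial_mark 0.71 [309.4 253.2] [ 0.5071 -0.1731  0.07  ] [ 0.5063 -0.1749  0.0718]
```

jog_arm(plan="0 0 0 0.02 -0.25 0 255;0 0 0 0.03 -0.25 0 255;0 0 0 0.06 -0.25 0 255;0 0 0 0.06 -0.24 0 255;0 0 0 0.09 -0.24 0 255;0 0 0 0.1 -0.23 0 255;0 0 0 0 0 0 255;0 0 0 0 0 0 255;0 0 0 0 0 0 255")

```text
time_s: 8.85
position: [0.52, -0.1383, 0.0652]
tool_rot: [[0.892, 0.453, -0.001], [0.453, -0.892, 0.001], [-0.0, -0.001, -1.0]]
ft_force: [-0.8, -0.1, 0.2]
grip_width: 0.0
gripper_force: 0.0
```

```bash
python3 look.py 7 wrist side
```

```text
8.85 [ 0.51998947 -0.13830828  0.06515802] [-0.76465683 -0.06335614  0.23191961] 1.6238956308900286e-05
wrist finger_well 0.74 [345.7 261.5] [ 0.5241 -0.1441  0.06  ] [ 0.5238 -0.1443  0.0593]
wrist dial_axis 0.7 [376.  211.8] [ 0.5586 -0.1395  0.076 ] [ 0.5586 -0.1395  0.0761]
side finger_well 0.84 [313.5 244.8] [ 0.5254 -0.1474  0.06  ] [ 0.5256 -0.1468  0.0594]
side dial_axis 0.7 [331.6 230.2] [ 0.5599 -0.1427  0.076 ] [ 0.5591 -0.1443  0.0775]
side dial_mark 0.9 [299.4 242.9] [ 0.5019 -0.1444  0.07  ] [ 0.5003 -0.1485  0.0739]
```

View pics/wrist7.png

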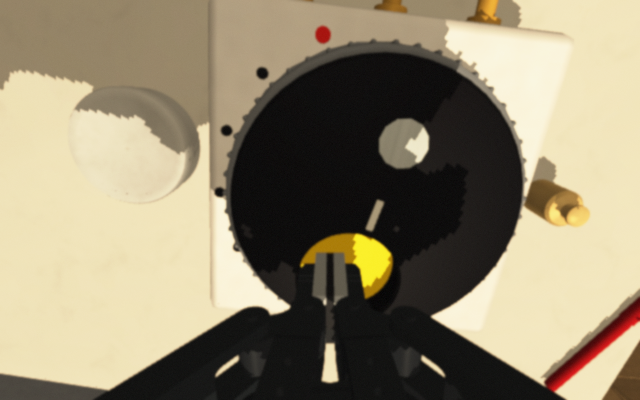

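The dial reads four clicks, with the well at (348,265), and the finger is inside it without force. I'll lift straight up and check.

jog_arm(plan="0 0 0 0 0 -0.5 255;0 0 0 0 0 -1 255;0 0 0 0 0 -2 255;0 0 0 0 0 -3 255;0 0 0 -1 0 -3 255;0 0 0 -2 0 -3 255;0 0 0 -3 0 -2 255;0 0 0 -3 0 0 255;0 0 0 0 0 0 255;0 0 0 0 0 0 255")

```text
time_s: 10.08
position: [0.4394, -0.1798, 0.2116]
tool_rot: [[0.893, 0.451, 0.002], [0.451, -0.893, -0.001], [0.001, 0.002, -1.0]]
ft_force: [-0.3, -0.4, -0.8]
grip_width: 0.0001
gripper_force: 0.0
```

```bash
python3 look.py 8 wrist side
```

```text
10.0833 [ 0.4394329  -0.17984715  0.21162624] [-0.30186041 -0.41317806 -0.83215539] 0.00014538280452479092
wrist finger_well 0.75 [337.7  78. ] [ 0.5224 -0.1447  0.06  ] [ 0.5224 -0.1447  0.0585]
wrist dial_axis 0.94 [354.6  27.6] [ 0.5591 -0.1395  0.076 ] [ 0.5592 -0.1395  0.0751]
wrist dial_mark 0.64 [326.6 115. ] [ 0.4924 -0.1495  0.07  ] [ 0.4923 -0.1495  0.0692]
side finger_well 0.71 [309.  241.7] [ 0.5216 -0.1374  0.06  ] [ 0.5217 -0.1373  0.0598]
side dial_axis 0.92 [332.2 230.4] [ 0.5606 -0.1436  0.076 ] [ 0.5602 -0.1443  0.0767]
side dial_mark 0.65 [298.2 241.2] [ 0.5017 -0.1398  0.07  ] [ 0.4989 -0.147   0.0768]
```

View pics/wrist8.png

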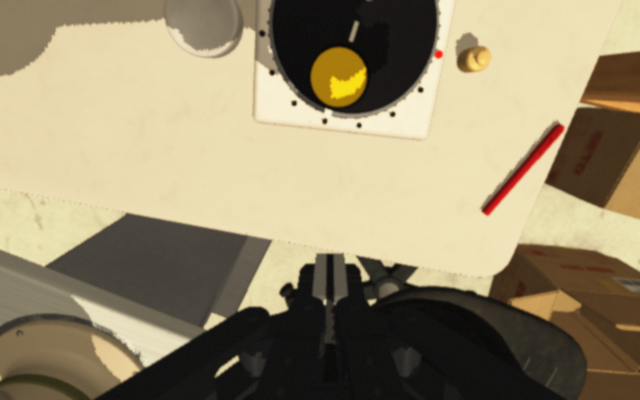

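The mark (327,113) points at the dot (324,121). Counting from the red dot (438,54) through (421,89), (392,114) and (359,125), that is the fourth click. The tin and the weight are still standing where they were, and the hand is clear.

```bash
python3 -c "
from rig import job
print(job.close_job())"
```

```text
the job is handed in; nothing more can be done
None
```

I pushed the dial exactly four clicks clockwise by its finger well, from the first red dot to the fourth dot after it, left it resting there with the hand clear, and handed the job in.

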